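Feeding time: uncover the dish and pour the pellets

TASK

Take the slate tile off the terracotta dish and lay it flat on the cork mat, lengthwise along it. Then pour all five food pellets out of the blue cup into the dish, from low over it, and stand the empty cup upright back in the middle tray of the wooden caddy. Leave the dish and everything else where they stand.

Things in the scene. Friction and masses are not known exactly. Their poses are not given: they have to be found in the camera images.
- caddy: fixed wooden caddy with three stepped square trays in a row along its y axis; 125 mm deep (x), 345 mm long (y). Origin on the counter under the middle tray. Tray centres at local y = -115, 0, +115 mm, tray floors 20, 60 and 100 mm above the counter, each with a rim 12 mm higher than its floor, 7 to 8 mm thick. It faces roughly the robot (-x) and stands at the left or at the right
- mid_tier (a point): centre of the floor of the caddy's middle tray (60 mm above the counter), where the cup stands; inside of the tray 109 by 101 mm; axes as the caddy
- cup: blue plastic feeding cup, 95 mm high, outer radius 30 mm at the foot and 36 mm at the rim (about 34 mm at 60 mm height), wall 3 mm, floor 5 mm, no handle, 70 g; origin at the centre of its underside, z along its axis to the mouth. Holds the five pellets (filled to about 48 mm)
- cup_rim (a point): centre of the cup's mouth, 95 mm above its origin
- dish: round terracotta dish, 50 mm high, outer radius 68 mm at the foot and 80 mm at the rim, wall 6 mm, floor 8 mm thick, 0.55 kg, loose; origin at the centre of its underside
- tile: dark slate tile 175 x 64 x 12 mm (x, y, z), 0.3 to 0.45 kg, at first lying across the dish's rim (underside 50 mm above the counter); origin at the centre of its underside
- mat: flat cork mat fixed on the counter, 210 x 115 x 4 mm (x, y, z); origin at the centre of its underside
- canister: closed glass canister, radius 41 mm, 130 mm high, on the caddy's lowest tray; origin at the centre of its underside
- hide: round domed cork hide, radius 45 mm, 58 mm high, on the caddy's highest tray; origin at the centre of its underside
- mister: white plastic bottle, radius 28 mm, 165 mm high, upright beside the dish; origin at the centre of its underside
- waterbowl: empty white ceramic bowl, rim radius 50 mm, 32 mm high, beside the dish; origin at the centre of its underside
- tong: steel feeding tong lying on the counter, 185 mm long (x), 35 mm wide, 11 mm high; origin on the counter under its middle
- thermometer: fixed white thermometer block, 25 x 60 x 55 mm, standing beside the dish; origin at the centre of its underside
- supplement: fixed white jar, radius 32 mm, 75 mm high, behind the mat; origin at the centre of its underside
- pellet1: round brown food pellet, a ball 24 mm in diameter, 14 g, origin at its centre; starts in the cup
- pellet2: round brown food pellet, a ball 24 mm in diameter, 14 g, origin at its centre; starts in the cup
- pellet3: round brown food pellet, a ball 24 mm in diameter, 14 g, origin at its centre; starts in the cup
- pellet4: round brown food pellet, a ball 24 mm in diameter, 14 g, origin at its centre; starts in the cup
- pellet5: round brown food pellet, a ball 24 mm in diameter, 14 g, origin at its centre; starts in the cup
There are look-alikes about, which are no part of the job. There is more than one size of the tile; the job needs the largest.

How it is judged:
By the outcome, as a careful person would: the job done as asked, in the order asked, and still so for the second after the job is handed in, with the robot touching nothing.
It also fails if it takes over 67 s, if anything falls off the work surface, if the arm or the gripper's body presses on something with over 40 N, if the wrist force passes 120 N, or if a joint passes its speed limit or range.

ROBOT

A 7-joint arm with a two-finger parallel gripper is mounted at the origin on the work surface. World frame = base frame: x ahead of the robot, y to its left, z up, the work surface at z = 0. Lengths are in m, angles in rad, forces in N, time in s.
With the tool pointing down it reaches from about 0.425 to 0.8 m from the base axis. Payload 8.3 kg.
Tool frame: the origin (TCP) lies on the centre line of the jaws, within the pads' length; the fingertips stand 14 mm ahead of it and the grasp point (between the pads) lies 5 mm behind it; z points along the fingers, y is the line along which they close (so a half turn about z gives the same grasp; the last joint's range is limited). The gripper opens to 85 mm and grips with 20 to 120 N. Pads are 22 mm wide; open, the fingers measure 114 mm over their backs; the gripper's body (76 mm by 85 mm) begins 54 mm behind the grasp point. The pads swing forward as they close: fully open they stand 13 mm farther back than shut.
Start: joints at [1.178, 0.383, 0.016, 1.37, -0.006, 1.388, -0.046], TCP at [0.202, -0.591, 0.245] pointing down, gripper open.
Joint ranges: [-2.95, 2.95], [-0.25, 2.06], [-1.52, 1.56], [0.18, 2.33], [-1.44, 4.58], [0.02, 2.06], [-3.01, 3.01]. Speed limits (rad/s): [2.39, 2.39, 3.01, 3.01, 3.14, 3.14, 3.14].

INTERFACE

Orientations are given as a rotation vector (axis times angle).
In Python, from plant import movep, move_l, movej, move_gripper, sleep, ik, read_state, get_image, MotionError, finish_job gives the robot as it stands. Calls block until the motion is done:
- movep(position, orientation): joint-space move of the TCP to a pose.
- move_l(position, feed=0.15, rotation=None, max_force=None): straight line of the TCP; rotation=None keeps the orientation; feed is the mean speed in m/s. With max_force (N) it stops when the force on the tool has changed by that much, and returns True; else False.
- movej(angles): joint-space move.
- move_gripper(opening): finger opening in m; the grip force is fixed at half the most; returns when the fingers have stopped.
- sleep(seconds).
- ik(position, orientation): joint angles nearest the present ones, or None.
- read_state(): the state.
- get_image(name): name is "scene" or "top" or "wrist"; returns a dict with "pixels" (400x640x3 uint8, blue, green, red), "fx", "fy", "cx", "cy" (pixels), "rvec" (rotation vector, rad) and "tvec" (3), from world to camera coordinates, as OpenCV has them. Camera axes: x right, y down, z forward; pixel columns grow to the right and rows downward; lengths in m; the calibration is good to about 2 mm. The wrist camera is an equidistant fisheye: a pixel r from the principal point sees the ray r / f radians off the axis. A picture is of the moment at which its call begins. There is no depth.
A pose or a line that the arm cannot do raises MotionError and nothing moves.
- finish_job(): hands the job in; it is judged then, once.
The state is a dict: "clock": time; "qpos": joint angles; "joint_velocities": joint speeds; "effort": joint torques, N m; "position": TCP position; "orientation": TCP orientation; "ft_force": force on the tool from outside, world axes, zero at the start; "wrist_torque": the same for the moment, N m; "width": finger opening in m; "gripper_force": force on a finger pad.
Only numpy, scipy, OpenCV 4.12 (cv2) and the standard library are available. Lean on these libraries where they do the work, as an engineer would, in place of code of your own. Each camera call takes 0.05 s, during which the arm holds its last target. There are 200 camera calls.

## Working session

There is one attempt and no reset: what is moved stays moved. The work goes in short steps, each a Python script; the robot and the scene stay as the last script left them, time stands still between calls to the robot, and variables do not carry over. Pictures are saved under pics/ and viewed, at most 10 in all, crops included, and the job is handed in when it is done.

```bash
ls; mkdir -p pics; python3 - <<'E'
from plant import *
import cv2
for n in ("scene","top"):
    i=get_image(n); cv2.imwrite(f"pics/{n}0.png",i["pixels"]); print(n,{k:v for k,v in i.items() if k!="pixels"})
s=read_state(); print(s)
E
```

```text
pics
scene {'fx': 400.03698675075816, 'fy': 400.03698675075816, 'cx': 325.83053010812273, 'cy': 198.34939648323032, 'rvec': array([ 2.31764171,  0.75534537, -0.27871385]), 'tvec': array([-0.43162561, -0.15696716,  1.60347562])}
top {'fx': 463.31444331340066, 'fy': 463.31444331340066, 'cx': 323.66306644207634, 'cy': 196.61562497204042, 'rvec': array([ 2.13549636, -2.11771903,  0.21656726]), 'tvec': array([0.00535278, 0.5461582 , 1.37698345])}
{'clock': 0.1, 'qpos': array([ 1.17809595,  0.38416103,  0.01637504,  1.37104917, -0.00628208,
        1.38825058, -0.04649937]), 'joint_velocities': array([-7.84366784e-04, -5.73984336e-04,  5.56735912e-04, -2.21828308e-03,
        1.38287399e-03,  1.23790358e-03, -2.00977911e-05]), 'effort': array([ 2.77272418e-03, -6.29129291e+01,  8.47043619e-01, -3.72757316e+01,
        1.66039966e-02,  1.04444643e-02, -1.82345957e-05]), 'position': array([ 0.2022937 , -0.59088404,  0.2443745 ]), 'orientation': array([-3.09719729e+00, -5.15515681e-01,  5.39427340e-04]), 'ft_force': array([0.61837434, 0.16952053, 0.2754201 ]), 'wrist_torque': array([-0.02898596, -0.00874948, -0.0030169 ]), 'gripper_force': 0.0, 'width': 0.08525130463304166}
```

View pics/scene0.png

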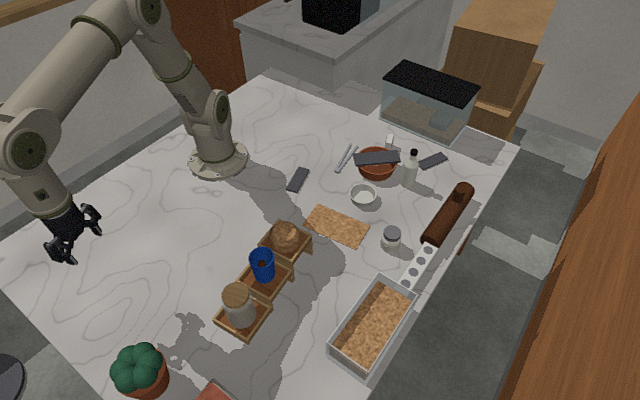

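View pics/top0.png

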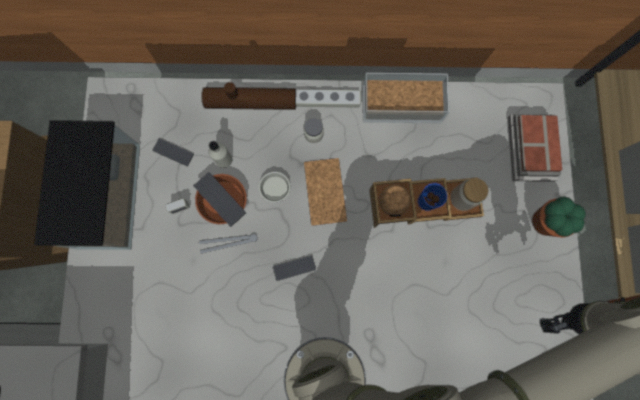

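The scene view shows the tile on the dish near (377,160), the cup in the caddy at (262,265), and the mat at (337,226). In the top view they are at (220,198), (432,197) and (325,191). The mister is at (219,152), the thermometer at (177,205), the water bowl at (274,187) and the tong at (228,242).

```bash
cat > h.py <<'E'
import numpy as np, cv2
from scipy.spatial.transform import Rotation as R
from plant import *
def ray(im,uv):
    M=R.from_rotvec(im["rvec"]).as_matrix(); uv=np.atleast_2d(uv).astype(float)
    d=np.c_[(uv[:,0]-im["cx"])/im["fx"],(uv[:,1]-im["cy"])/im["fy"],np.ones(len(uv))]@M
    return -M.T@im["tvec"],d
def onplane(im,uv,z):
    o,d=ray(im,uv); return o+d*((z-o[2])/d[:,2])[:,None]
def proj(im,P):
    M=R.from_rotvec(im["rvec"]).as_matrix(); c=np.atleast_2d(P)@M.T+im["tvec"]
    return np.c_[im["fx"]*c[:,0]/c[:,2]+im["cx"],im["fy"]*c[:,1]/c[:,2]+im["cy"]]
def blobs(im,lo,hi,roi,amin=60):
    x0,y0,x1,y1=roi; hsv=cv2.cvtColor(im["pixels"],cv2.COLOR_BGR2HSV)[y0:y1,x0:x1]
    m=cv2.inRange(hsv,np.array(lo),np.array(hi)); m=cv2.morphologyEx(m,cv2.MORPH_CLOSE,np.ones((3,3)))
    cs,_=cv2.findContours(m,cv2.RETR_EXTERNAL,cv2.CHAIN_APPROX_NONE)
    return [c[:,0]+[x0,y0] for c in sorted(cs,key=cv2.contourArea,reverse=True) if cv2.contourArea(c)>amin]
def rect(P):
    (x,y),(w,h),a=cv2.minAreaRect(P[:,:2].astype(np.float32)*1000)
    if w<h: w,h,a=h,w,a+90
    return np.array([x,y,w,h]).round(1),round((a+90)%180-90,1)
E
python3 - <<'E'
from h import *
t=get_image("top"); hsv=cv2.cvtColor(t["pixels"],cv2.COLOR_BGR2HSV)
for n,(u,v) in dict(tile=(219,198),dishL=(200,205),dishin=(236,185),mat=(325,191),cup=(432,187),bowl=(274,187),tong=(228,242),mister=(219,152),mistshadow=(224,130),therm=(177,205),cad=(410,213),small=(295,268),counter=(260,220),supp=(313,128)).items(): print(n,hsv[v,u])
big=t["pixels"][130:260,150:500]; cv2.imwrite("pics/topc.png",cv2.resize(big,None,fx=2.28,fy=2.28,interpolation=cv2.INTER_CUBIC))
print(onplane(t,[[219,198],[325,191],[432,197],[325,378]],0.05))
E
```

```text
tile [116  27  75]
dishL [  7 111  62]
dishin [ 10 153 102]
mat [ 15 112 143]
cup [111 152  62]
bowl [ 38  12 168]
tong [ 45   4 142]
mister [ 36  18 144]
mistshadow [50  8 98]
therm [ 99  11 170]
cad [ 14 145  67]
small [95 21 72]
counter [ 45   7 147]
supp [114  13 101]
[[ 0.53908933  0.33211463  0.05      ]
 [ 0.56428141  0.00587784  0.05      ]
 [ 0.54854256 -0.32583513  0.05      ]
 [ 0.01590768  0.00226896  0.05      ]]
```

View pics/topc.png

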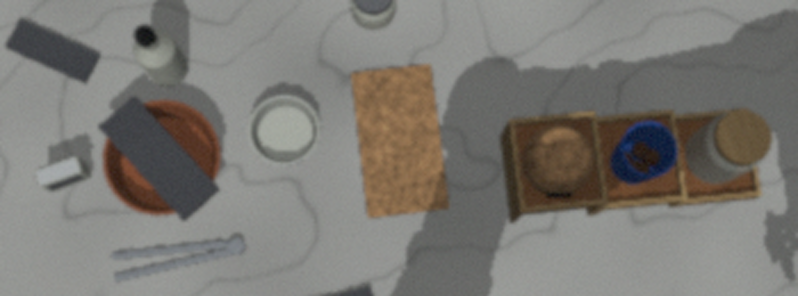

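The crop shows the tile running from upper left to lower right across the dish. The cup mouth is at crop (651,140) with brown pellets inside, the hide is on the near tray and the canister on the far right one.

```bash
python3 - <<'E'
from h import *
t=get_image("top"); s=get_image("scene")
for z,c in [(0.062 if i==0 else 0.012,b) for i,b in enumerate(blobs(t,(90,13,45),(130,60,100),(180,160,250,235))[:1])]+[(0.012,b) for b in blobs(t,(90,13,45),(130,60,100),(150,135,195,168))[:1]+blobs(t,(90,13,45),(130,60,100),(265,250,325,285))[:1]]:
    print("slate",rect(onplane(t,c,z)))
for c in blobs(s,(90,13,40),(135,70,110),(345,140,405,175))[:1]: print("slate scene",rect(onplane(s,c,.062)),cv2.boundingRect(c))
c=blobs(t,(8,85,80),(22,180,200),(300,150,352,230))[0]; print("mat",rect(onplane(t,c,.004)))
c=blobs(s,(8,70,80),(22,180,230),(295,195,375,255))[0]; print("mat scene",rect(onplane(s,c,.004)))
def circ(im,c,z,n):
    P=onplane(im,c,z)[:,:2]*1000; (x,y),r=cv2.minEnclosingCircle(P.astype(np.float32)); e=cv2.fitEllipse(P.astype(np.float32)); print(n,round(x),round(y),"r",round(r,1),"ell",np.round(e[0]),np.round(e[1]),cv2.boundingRect(c))
# dish: hull of red + tile parts
c=blobs(t,(0,90,40),(13,255,200),(180,160,255,235),20); a=np.vstack(c); h=cv2.convexHull(a)[:,0]; 
P=onplane(t,h,.05)[:,:2]
circ(t,h,.05,"dish")
c=blobs(s,(0,90,40),(13,255,220),(345,140,405,185),10); h=cv2.convexHull(np.vstack(c))[:,0]; circ(s,h,.05,"dish sc")
c=blobs(t,(105,90,20),(125,255,255),(400,170,465,225))[0]; circ(t,c,.155,"cup"); 
print("cup contour top", onplane(t,c,.155)[:, :2].max(0),onplane(t,c,.155)[:, :2].min(0))
c=blobs(s,(105,90,20),(125,255,255),(240,240,285,295))[0]; print(cv2.boundingRect(c)); print(rect(onplane(s,c,.155)))
c=blobs(t,(8,60,30),(25,255,220),(365,160,500,235)); 
for k in c[:3]: print("cad",cv2.boundingRect(k),rect(onplane(t,k,.07)))
# picture points (top) at base heights: bowl, mister, therm, tong
for n,u,z in [("bowl rim",(275,186),.032),("mister cap",(214,147),.165),("mister foot",(223,163),0),("therm top",(176,203),.055),("supp top",(313,133),.075),("hide",(395,201),.15),("canister top",(475,190),.15),("tong hinge",(253,237),.01),("tong tip",(201,250),.01)]: print(n,onplane(t,u,z)[0].round(3))
E
```

```text
slate (array([535. , 329.5, 172.6,  58.6]), 42.9)
slate (array([696.3, 495.7, 124.7,  43.2]), 66.0)
slate (array([330.9,  99.2, 122.6,  44.4]), -74.3)
slate scene (array([535.8, 323.5, 170.2,  67. ]), 43.7) (353, 150, 47, 16)
mat (array([574.5,   5.9, 206.9, 111.7]), 7.5)
mat scene (array([572.7,   2.7, 209.1, 113.9]), 7.3)
dish 538 328 r 78.1 ell [539. 328.] [153. 155.] (196, 174, 50, 50)
dish sc 545 310 r 95.7 ell [543. 311.] [150. 193.] (358, 146, 39, 35)
cup 531 -297 r 44.1 ell [ 530. -301.] [66. 87.] (418, 183, 29, 27)
cup contour top [ 0.56934296 -0.25892856] [ 0.49303133 -0.34020699]
(249, 247, 26, 37)
(array([ 550.2, -325.9,  117.9,   67.2]), -45.9)
cad (370, 178, 118, 48) (array([ 539.7, -314. ,  361.2,  135.5]), -85.0)
bowl rim [0.582 0.163 0.032]
mister cap [0.667 0.329 0.165]
mister foot [0.664 0.336 0.   ]
therm top [0.521 0.461 0.055]
supp top [0.743 0.045 0.075]
hide [ 0.516 -0.194  0.15 ]
canister top [ 0.551 -0.426  0.15 ]
tong hinge [0.424 0.229 0.01 ]
tong tip [0.382 0.388 0.01 ]
```

```bash
cat >> h.py <<'E'
def down(yaw_deg):  # tool z down, closing line at world angle yaw_deg
    a=np.radians(yaw_deg); y=np.array([np.cos(a),np.sin(a),0]); z=np.array([0,0,-1.])
    return R.from_matrix(np.c_[np.cross(y,z),y,z]).as_rotvec()
def horiz(az_deg,roll_deg=0,pitch_deg=0,flip=1): # tool z along azimuth, pitched down; roll about tool z
    a,p=np.radians([az_deg,pitch_deg]); z=np.array([np.cos(a)*np.cos(p),np.sin(a)*np.cos(p),-np.sin(p)])
    y=flip*np.array([-np.sin(a),np.cos(a),0])
    return (R.from_matrix(np.c_[np.cross(y,z),y,z])*R.from_euler('z',roll_deg,degrees=True)).as_rotvec()
E
python3 - <<'E'
from h import *
def p(n,pos,o):
    q=ik(pos,o); print(n,None if q is None else np.round(q,2))
s=get_image("scene"); print("cup rim scene",onplane(s,[[262,256],[262,257],[262,258]],.155).round(4))
for y in (133,-47): p(f"tile{y}",[.5355,.327,.061],down(y)); p("up",[.5355,.327,.2],down(y))
for y in (97.4,-82.6): p(f"mat{y}",[.5735,.004,.02],down(y))
az=np.degrees(np.arctan2(-.3055,.5345)); print(az)
for f in (1,-1):
  for a in (az,-15,5):
    for pit in (0,20,40): p(f"cup f{f} az{a:.0f} pit{pit}",[.5345,-.3055,.128],horiz(a,0,pit,f))
  for a in (20,31,45,60):
    for pit in (0,20):
      for r in (-120,0,120): p(f"pour f{f} az{a} pit{pit} r{r}",[.538,.328,.13],horiz(a,r,pit,f))
E
```

```text
cup rim scene [[ 0.5333 -0.3047  0.155 ]
 [ 0.5355 -0.3072  0.155 ]
 [ 0.5377 -0.3096  0.155 ]]
tile133 [ 0.1   0.81 -1.07  1.55  0.74  1.24  1.23]
up [ 0.17  0.76 -1.29  1.39  0.72  1.51  1.25]
tile-47 [-0.13  0.63 -0.66  1.56  0.42  1.1  -1.71]
up [-0.03  0.54 -0.84  1.4   0.4   1.37 -1.69]
mat97.4 [ 0.5   0.61 -0.74  1.73  0.48  0.99  1.28]
mat-82.6 [ 0.35  0.55 -0.53  1.74  0.33  0.94 -1.76]
-29.750653008367557
cup f1 az-30 pit0 None
cup f1 az-30 pit20 None
cup f1 az-30 pit40 [ 1.59  0.37 -1.25  2.29  2.08  0.39 -0.37]
cup f1 az-15 pit0 None
cup f1 az-15 pit20 None
cup f1 az-15 pit40 [ 1.74  0.42 -1.24  2.25  2.59  0.1  -0.55]
cup f1 az5 pit0 [ 2.13  1.61 -1.29  2.19 -1.36  0.2  -1.59]
cup f1 az5 pit20 [-0.13  1.2   1.34  2.29  3.88  1.93 -2.51]
cup f1 az5 pit40 [ 0.99  0.27 -0.2   2.14 -1.4   0.6  -2.64]
pour f1 az20 pit0 r-120 None
pour f1 az20 pit0 r0 None
pour f1 az20 pit0 r120 None
pour f1 az20 pit20 r-120 None
pour f1 az20 pit20 r0 None
pour f1 az20 pit20 r120 None
pour f1 az31 pit0 r-120 None
pour f1 az31 pit0 r0 None
pour f1 az31 pit0 r120 None
pour f1 az31 pit20 r-120 No
[... 1275 characters left out ...]
our f-1 az31 pit0 r120 None
pour f-1 az31 pit20 r-120 None
pour f-1 az31 pit20 r0 None
pour f-1 az31 pit20 r120 None
pour f-1 az45 pit0 r-120 None
pour f-1 az45 pit0 r0 None
pour f-1 az45 pit0 r120 None
pour f-1 az45 pit20 r-120 None
pour f-1 az45 pit20 r0 None
pour f-1 az45 pit20 r120 None
pour f-1 az60 pit0 r-120 [-1.35  1.95  1.31  2.31  2.65  2.04  2.01]
pour f-1 az60 pit0 r0 [-1.35  1.95  1.31  2.31  2.65  2.04 -0.09]
pour f-1 az60 pit0 r120 [-1.35  1.95  1.31  2.31  2.65  2.04 -2.18]
pour f-1 az60 pit20 r-120 [ 0.9   1.01 -1.3   2.25  3.77  0.23 -2.06]
pour f-1 az60 pit20 r0 [ 0.9   1.01 -1.3   2.25  3.77  0.23  2.13]
pour f-1 az60 pit20 r120 [ 0.9   1.01 -1.3   2.25  3.77  0.23  0.03]
```

Horizontal grasps are mostly out of reach, so I'll fit the arm's kinematics from `ik()` samples. That lets me choose elbow-up configurations and check clearances.

```bash
cat >> h.py <<'E'
from scipy.optimize import least_squares
LO=np.array([-2.95,-.25,-1.52,.18,-1.44,.02,-3.01]); HI=np.array([2.95,2.06,1.56,2.33,4.58,2.06,3.01])
def fk(q,k,pts=False):
    T=np.eye(4); out=[]
    def st(ax,a,t):
        nonlocal T; M=np.eye(4); M[:3,:3]=R.from_euler(ax,a).as_matrix(); M[:3,3]=M[:3,:3]@np.array(t) ; T=T@M
    T[2,3]=k[1]; st('z',q[0]+k[0],[k[2],0,0]); st('y',q[1],[0,0,0]); st('z',q[2],[k[8],0,k[3]]); out.append(T[:3,3])
    st('y',q[3],[k[4],0,0]); st('z',q[4],[0,0,k[5]]); out.append(T[:3,3]); st('y',q[5],[k[6],0,0]); st('z',q[6]+k[9],[0,0,k[7]])
    return (T,out) if pts else T
E
python3 - <<'E'
from h import *
rng=np.random.default_rng(0); S=[]
s=read_state(); S.append((s["qpos"],s["position"],s["orientation"]))
for i in range(60):
    r,a=rng.uniform(.45,.75),rng.uniform(-1,1); pos=[r*np.cos(a),r*np.sin(a),rng.uniform(.1,.4)]
    o=(R.from_rotvec(down(rng.uniform(-180,180)))*R.from_rotvec(rng.normal(0,.3,3))).as_rotvec()
    q=ik(pos,o)
    if q is not None: S.append((q,np.array(pos),o))
def res(k):
    e=[]
    for q,p,o in S:
        T=fk(q,k); e+=list(T[:3,3]-p)+list(.3*(T[:3,:3]-R.from_rotvec(o).as_matrix()).ravel())
    return np.array(e)
best=min((least_squares(res,[y0,.3,0,.4,0,.4,0,.2,0,w]) for y0 in (-2.42,0) for w in (0,np.pi/2,np.pi)),key=lambda r:r.cost)
print(len(S),best.cost,np.abs(best.fun).max(),best.x.round(4)); np.save("k.npy",best.x)
E
```

```text
56 18.01573694317083 0.8798696708572729 [-0.0673  0.2296  0.1304  0.1591 -0.1784  0.1578  0.1312  0.2624 -0.0126
  2.9341]
```

```bash
python3 - <<'E'
import re
t=open("h.py").read(); i=t.index("def fk("); t=t[:i]+'''def fk(q,k,pts=False):
    s=k[17:]; q=np.asarray(q)*s+k[10:17]; T=np.eye(4); out=[]
    def st(ax,a,t):
        nonlocal T; M=np.eye(4); M[:3,:3]=R.from_euler(ax,a).as_matrix(); M[:3,3]=M[:3,:3]@np.array(t); T=T@M
    T[:2,3]=k[8:10]; T[2,3]=k[0]; st('z',q[0],[k[1],0,0]); st('y',q[1],[0,0,0]); st('z',q[2],[k[2],0,k[3]]); out.append(T[:3,3])
    st('y',q[3],[k[4],0,0]); st('z',q[4],[0,0,k[5]]); out.append(T[:3,3]); st('y',q[5],[k[6],0,0]); st('z',q[6],[0,0,k[7]])
    return (T,out) if pts else T
'''
open("h.py","w").write(t)
E
python3 - <<'E'
from h import *
import itertools
rng=np.random.default_rng(0); S=[]
s=read_state(); S.append((s["qpos"],s["position"],s["orientation"]))
while len(S)<36:
    r,a=rng.uniform(.45,.75),rng.uniform(-1,1); pos=[r*np.cos(a),r*np.sin(a),rng.uniform(.1,.4)]
    o=(R.from_rotvec(down(rng.uniform(-180,180)))*R.from_rotvec(rng.normal(0,.3,3))).as_rotvec()
    q=ik(pos,o)
    if q is not None: S.append((q,np.array(pos),o))
best=None
for sg in itertools.product((1,-1),repeat=4):
    s7=np.array([sg[0],1,sg[1],1,sg[2],1,sg[3]],float)
    def res(k):
        k=np.r_[k,s7]; e=[]
        for q,p,o in S[:14] if short else S:
            T=fk(q,k); e+=list(T[:3,3]-p)+list(.3*(T[:3,:3]-R.from_rotvec(o).as_matrix()).ravel())
        return np.array(e)
    for y0 in (-2.42,-.06):
        for w in (0,1.57,3.14,-1.57):
            short=True; x=np.r_[.3,0,0,.4,0,.4,0,.2,0,0,y0,0,0,0,0,0,w]
            r=least_squares(res,x,max_nfev=25)
            if best is None or r.cost<best[0]: best=(r.cost,np.r_[r.x,s7],sg,y0,w)
    if best[0]<1e-4: break
print(best[0],best[2:]); s7=best[1][17:]; short=False
r=least_squares(res,best[1][:17]); print(r.cost,np.abs(r.fun).max(),r.x.round(4)); np.save("k.npy",np.r_[r.x,s7])
E
```

```text
0.000753288280340273 ((-1, -1, 1, -1), -0.06, 0)
0.0022492587203244586 0.019676685531765714 [ 2.5030e-01 -1.0000e-04 -1.3000e-03  4.5620e-01  2.3000e-03 -4.6160e-01
  2.4000e-03  3.4440e-01 -2.8000e-03 -5.3000e-03 -1.9200e-02  3.5000e-03
 -1.5800e-02 -3.1380e+00 -1.3000e-03  3.1355e+00  1.5407e+00]
```

```bash
python3 - <<'E'
t=open("h.py").read(); i=t.index("def fk("); t=t[:i]+'''def fk(q,k,pts=False): # k: 8 x 3 offsets, 7 joint offsets, TCP twist rotvec
    T=np.eye(4); out=[]; t=k[:24].reshape(8,3); T[:3,3]=t[0]
    for i,ax in enumerate("zyzyzyz"):
        M=np.eye(4); M[:3,:3]=R.from_euler(ax,(-1 if ax=="z" else 1)*q[i]+k[24+i]).as_matrix(); M[:3,3]=M[:3,:3]@t[i+1]; T=T@M; out.append(T[:3,3])
    T[:3,:3]=T[:3,:3]@R.from_rotvec(k[31:34]).as_matrix()
    return (T,out) if pts else T
'''
open("h.py","w").write(t)
E
python3 - <<'E'
from h import *
rng=np.random.default_rng(1); S=[]
s=read_state(); S.append((s["qpos"],s["position"],s["orientation"]))
while len(S)<50:
    r,a=rng.uniform(.45,.75),rng.uniform(-1,1); pos=[r*np.cos(a),r*np.sin(a),rng.uniform(.1,.4)]
    o=(R.from_rotvec(down(rng.uniform(-180,180)))*R.from_rotvec(rng.normal(0,.3,3))).as_rotvec()
    q=ik(pos,o)
    if q is not None: S.append((q,np.array(pos),o))
def each(k): return np.array([np.r_[(T:=fk(q,k))[:3,3]-p,.3*(T[:3,:3]-R.from_rotvec(o).as_matrix()).ravel()] for q,p,o in S])
x=np.zeros(34); x[2]=.25; x[11]=.456; x[17]=.4616; x[23]=.344; x[30]=1.57
b=min((least_squares(lambda k:np.r_[each(k).ravel(),1e-5*k],np.r_[x[:30],w,x[31:]],loss="soft_l1",f_scale=.003) for w in (1.54,-1.6,0,3.14)),key=lambda r:r.cost)
e=np.abs(each(b.x)).max(1); print(b.cost,np.sort(e).round(4)[::7],e[0]); print(b.x[:24].reshape(8,3).round(4),b.x[24:].round(4)); np.save("k.npy",b.x)
E
```

```text
7.677465194388944e-11 [0. 0. 0. 0. 0. 0. 0. 0.] 2.6952273746161382e-12
[[-0.000e+00  0.000e+00  1.259e-01]
 [ 0.000e+00 -9.000e-03  1.259e-01]
 [-0.000e+00 -9.000e-03  2.278e-01]
 [ 0.000e+00 -6.700e-03  2.278e-01]
 [ 0.000e+00 -6.800e-03  2.306e-01]
 [ 0.000e+00 -2.000e-04  2.306e-01]
 [-0.000e+00 -2.000e-04  1.727e-01]
 [ 0.000e+00 -0.000e+00  1.727e-01]] [-0.     -0.     -0.     -0.      0.      0.      0.7854 -0.     -0.
  0.7854]
```

The kinematic model is exact, with residuals near zero. I'll do the tile first.

```bash
cat >> h.py <<'E'
K=np.load("k.npy")
def myik(pos,o,seeds=None,pref=None,n=40,w=.02):
    """best of many starts: joints near pref, with margins; returns q or None"""
    Rd=R.from_rotvec(o); rng=np.random.default_rng(0); best=None; pref=np.zeros(7) if pref is None else pref
    lo,hi=LO+.03,HI-.03
    for s in (seeds if seeds is not None else [rng.uniform(lo,hi) for _ in range(n)]):
        s=np.clip(s,lo+1e-3,hi-1e-3)
        def f(q):
            T=fk(q,K); return np.r_[T[:3,3]-pos,.3*(R.from_matrix(T[:3,:3]).inv()*Rd).as_rotvec()]
        try: r=least_squares(f,s,bounds=(lo,hi),max_nfev=60)
        except ValueError: continue
        if np.abs(r.fun).max()>1e-5: continue
        c=np.abs(r.x-pref)@np.array([1,.5,1,.5,.5,.5,.5])
        if best is None or c<best[0]: best=(c,r.x)
    return None if best is None else best[1]
def path(qa,qb,n=9): return [fk(qa+(qb-qa)*t,K,True) for t in np.linspace(0,1,n)]
E
cat > tile.py <<'E'
from h import *
q0=read_state()["qpos"]
p=np.array([-.6,.4,0,1.5,0,1.3,0])
C={}
for y in (133,-47):
    q=myik([.5355,.327,.15],down(y),pref=p); C[y]=q; print(y,q.round(2))
    print([np.r_[T[:3,3],o[3][2]].round(2) for T,o in path(q0,q,6)])
for y in (97.4,-82.6):
    q=myik([.5735,.004,.10],down(y),pref=p); print(y,q.round(2))
E
python3 tile.py
```

```text
133 [-0.59  0.45 -0.01  1.49  0.01  1.2   1.72]
[array([ 0.2 , -0.59,  0.24,  0.63]), array([ 0.4 , -0.48,  0.23,  0.62]), array([ 0.54, -0.31,  0.21,  0.61]), array([ 0.62, -0.1 ,  0.19,  0.6 ]), array([0.62, 0.12, 0.17, 0.59]), array([0.54, 0.33, 0.15, 0.58])]
-47 [-0.64  0.45  0.05  1.5  -0.03  1.2  -1.4 ]
[array([ 0.2 , -0.59,  0.24,  0.63]), array([ 0.4 , -0.48,  0.23,  0.62]), array([ 0.54, -0.31,  0.21,  0.61]), array([ 0.62, -0.1 ,  0.19,  0.6 ]), array([0.62, 0.12, 0.17, 0.59]), array([0.54, 0.33, 0.15, 0.58])]
97.4 [-0.12  0.39  0.08  1.71 -0.03  1.05  1.66]
-82.6 [-0.41  0.41  0.43  1.72 -0.19  1.06 -1.35]
```

```bash
cat > t1.py <<'E'
from h import *
p=np.array([-.6,.4,0,1.5,0,1.3,0])
q=myik([.5355,.327,.13],down(133),pref=p); movej(q)
print(read_state()["clock"])
hit=move_l([.5355,.327,.061],feed=.08,max_force=15); s=read_state(); print(hit,s["clock"],s["position"].round(4),s["ft_force"].round(1))
if not hit:
    move_gripper(0.05); s=read_state(); print(s["clock"],s["width"],s["gripper_force"],s["ft_force"].round(1))
    hit=move_l([.5355,.327,.14],feed=.12); s=read_state(); print(s["clock"],s["width"],s["ft_force"].round(1))
for n in("wrist","scene"):
    i=get_image(n); cv2.imwrite(f"pics/{n}1.png",i["pixels"] if n=="wrist" else i["pixels"][100:260,240:480])
E
python3 t1.py
```

```text
3.725
False 4.7417 [0.5359 0.3273 0.0616] [-0.1  0.9  0.7]
5.0917 0.0618631696858018 66.14685416221619 [-1.9 -0.2  5.7]
5.9 0.06176842255048653 [-0.2 -0.4 -4.5]
```

View pics/wrist1.png

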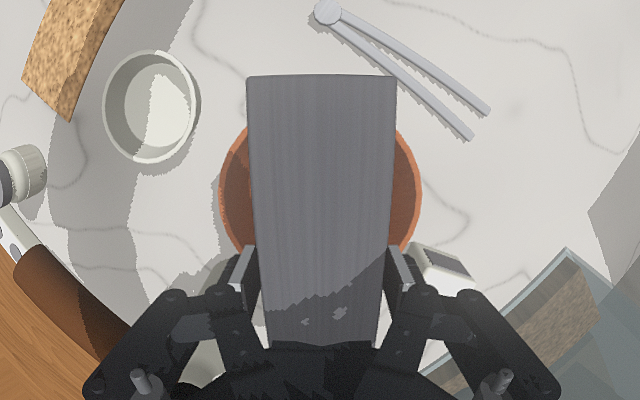

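The tile is held square between the pads, with its far end at about row 75 and the dish undisturbed beneath it. Next I'll move it to the mat.

```bash
cat > t2.py <<'E'
from h import *
M=[.5735,.004]
q=read_state()["qpos"]; qm=myik(M+[.08],down(97.4),seeds=[q],pref=q); print(qm.round(2),[T[:3,3].round(2) for T,o in path(q,qm,5)])
movej(qm); move_l(M+[.03],feed=.1)
hit=move_l(M+[.012],feed=.02,max_force=6); s=read_state(); print(hit,s["clock"],s["position"].round(4),s["ft_force"].round(1))
move_gripper(.08); s=read_state(); print(s["clock"],s["ft_force"].round(1))
move_l(M+[.16],feed=.2)
t=get_image("top"); sc=get_image("scene"); print(read_state()["clock"])
np.save("sc2.npy",sc,allow_pickle=True); np.save("top2.npy",t,allow_pickle=True)
cv2.imwrite("pics/comb2.png",np.vstack([cv2.resize(sc["pixels"][120:330,210:450],(480,420)) ]))
E
python3 t2.py
```

```text
Traceback (most recent call last):
  File "t2.py", line 3, in <module>
    q=read_state()["qpos"]; qm=myik(M+[.08],down(97.4),seeds=[q],pref=q); print(qm.round(2),[T[:3,3].round(2) for T,o in path(q,qm,5)])
                                                                                ^^^^^^^^
AttributeError: 'NoneType' object has no attribute 'round'
```

```bash
sed -i 's/max_nfev=60/max_nfev=300/' h.py; sed -i 's/seeds=\[q\],pref=q/pref=q/' t2.py; python3 t2.py
```

```text
[-0.12  0.41  0.08  1.72 -0.04  1.01  1.67] [array([0.53, 0.33, 0.14]), array([0.56, 0.25, 0.12]), array([0.58, 0.17, 0.11]), array([0.58, 0.08, 0.09]), array([0.57, 0.  , 0.08])]
True 8.575 [0.5734 0.004  0.0164] [-1.1 -0.6  6.1]
8.9 [-0.1  0.4  0.8]
9.875
```

View pics/comb2.png

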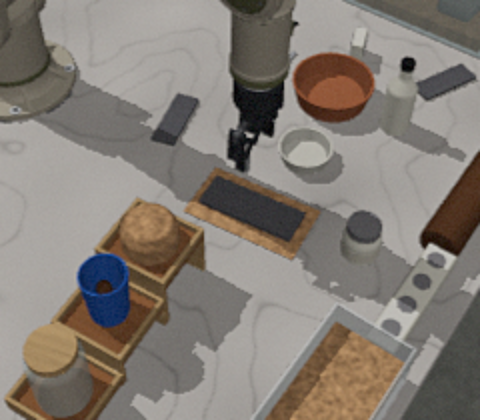

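The tile lies flat on the mat, lengthwise. The cup rim is at crop (103,275) and the dish is now fully visible at crop (333,85). Next I'll check the dish and tile and plan the cup motions.

```bash
cat > plan.py <<'E'
from h import *
t=np.load("top2.npy",allow_pickle=True).item(); s=np.load("sc2.npy",allow_pickle=True).item()
for n,im,roi in(("top",t,(180,160,255,235)),("sc",s,(345,140,405,185))):
    a=blobs(im,(0,80,30),(14,255,230),roi,20); h=cv2.convexHull(np.vstack(a))[:,0]; P=onplane(im,h,.05)[:,:2]*1000
    print("dish",n,np.round(cv2.fitEllipse(P.astype(np.float32))[:2],0).tolist() if 0 else cv2.fitEllipse(P.astype(np.float32)))
c=blobs(s,(90,8,30),(140,80,95),(300,195,375,255))[:1]; print("tile sc",[rect(onplane(s,k,.016)) for k in c])
c=blobs(s,(100,90,20),(128,255,255),(240,240,285,295))[0]; up=c[c[:,1]<260]; print("cup sc",cv2.boundingRect(c),c[c[:,0]==c[:,0].min()].mean(0),c[c[:,0]==c[:,0].max()].mean(0))
def sols(pos,o,n=25):
    out=[]; rng=np.random.default_rng(1)
    for _ in range(n):
        q=myik(pos,o,seeds=[rng.uniform(LO,HI)])
        if q is None: continue
        e=fk(q,K,True)[1]
        if e[2][2]>.45 and e[4][2]>.15: out.append(q)
    return out
cup=np.array([.535,-.306,.135]); D=np.array([.538,.328,.0]); res=[]
for p in(22,30):
  for azd in(60,80):
    for f in(1,-1):
      Bs=[q for q in sols(D+[0,0,.12],horiz(azd,0,p,f)) if q[6]+2.5<2.95 or q[6]-2.5>-2.95]
      for az in(5,20):
        As=sols(cup,horiz(az,0,p,f))
        for a in As:
          for b in Bs:
            res.append((np.abs((a-b)/np.array([2.39,2.39,3,3,3.1,3.1,3.1])).max(),p,azd,f,az,a,b))
res.sort(key=lambda r:r[0]); print(len(res)); seen=set()
for r in res:
    if r[1:5] in seen: continue
    seen.add(r[1:5]); print(round(r[0],2),r[1:5],r[5].round(2),r[6].round(2),[fk(q,K,True)[1][2].round(2).tolist() for q in r[5:7]])
E
time python3 plan.py
```

```text
dish top ((538.3994750976562, 327.59710693359375), (154.8745880126953, 156.56260681152344), 88.96863555908203)
dish sc ((542.522216796875, 312.116943359375), (155.22607421875, 192.09066772460938), 25.17395782470703)
tile sc [(array([573.2,   1.9, 171.8,  65.4]), 7.7)]
cup sc (249, 247, 26, 37) [249.  258.5] [274. 272.]
1416
0.21 (22, 80, 1, 5) [-0.03  0.79  1.14  2.28  4.16  1.57 -2.31] [-0.54  0.61  0.53  2.05  4.55  1.36 -2.18] [[0.32, -0.01, 0.58], [0.24, 0.11, 0.63]]
0.22 (30, 80, -1, 20) [ 1.01  0.43 -0.07  2.03 -1.39  0.98  0.76] [ 0.48  0.59 -0.73  1.99 -1.14  0.68  0.65] [[0.08, -0.17, 0.67], [0.22, -0.14, 0.63]]
0.23 (22, 60, 1, 5) [ 0.56  0.43  0.4   2.26  4.34  1.11 -2.12] [ 0.05  0.44 -0.29  2.28  4.19  0.82 -1.91] [[0.15, -0.12, 0.67], [0.19, -0.03, 0.66]]
0.24 (22, 60, -1, 5) [0.29 0.51 0.71 2.27 4.3  1.25 0.97] [-0.29  0.42  0.08  2.29  4.17  0.95  1.15] [[0.2, -0.08, 0.65], [0.19, 0.03, 0.67]]
0.25 (30, 60, 1, 5) [ 0.86  0.32  0.01  2.21  4.55  0.81 -2.29] [ 0.4   0.43 -0.73  2.22  4.37  0.49 -2.06] [[0.07, -0.12, 0.69], [0.17, -0.1, 0.66]]
0.25 (22, 80, -1, 20) [0.04
[... 950 characters left out ...]
.17  0.95  1.15] [[0.24, -0.12, 0.62], [0.19, 0.03, 0.67]]
0.32 (30, 60, -1, 20) [0.04 0.81 1.17 2.07 4.48 1.64 0.78] [-0.71  0.36  0.51  2.27  4.3   0.88  0.89] [[0.33, -0.04, 0.57], [0.14, 0.09, 0.68]]
0.32 (30, 60, -1, 5) [ 0.88  0.32 -0.01  2.21  4.55  0.8   0.86] [ 0.61  0.54 -0.97  2.22  4.36  0.36  1.17] [[0.07, -0.13, 0.68], [0.18, -0.15, 0.64]]
0.41 (30, 80, -1, 5) [ 1.83  0.6  -1.11  2.18 -1.41  0.34  0.79] [ 0.84  0.99 -1.3   1.98 -0.16  0.41 -0.1 ] [[-0.09, -0.25, 0.62], [0.24, -0.3, 0.49]]
0.53 (30, 60, 1, 20) [ 0.09  0.74  1.09  2.07  4.52  1.56 -2.34] [-1.19  0.62  1.1   2.28  4.23  1.2  -2.39] [[0.3, -0.05, 0.59], [0.12, 0.23, 0.63]]
real	3m16.868s
user	3m16.530s
sys	0m0.103s
```

```bash
cat > pl.py <<'E'
from h import *
P=22; F=-1; AZ=15; DZ=70; HG=.075
cup=np.array([.535,-.306,.06+HG]); D=np.array([.5383,.3276,0])
def near(pos,o,pref,n=12):
    rng=np.random.default_rng(2); return myik(pos,o,seeds=[pref]+[pref+rng.normal(0,.25,7) for _ in range(n)],pref=pref)
oc=horiz(AZ,0,P,F); zc=R.from_rotvec(oc).as_matrix()[:,2]; tc=cup+.005*zc
ca=R.from_rotvec(oc).inv().apply([0,0,1])       # cup axis in tool frame
od=horiz(DZ,0,P,F); zd=R.from_rotvec(od).as_matrix()[:,2]
def lip(phi):  # relative to TCP: mouth centre, lower lip
    Rm=(R.from_rotvec(od)*R.from_euler('z',phi,degrees=True)); c=Rm.apply(ca); m=-.005*zd+(.095-HG)*c
    d=np.array([0,0,-1])+c*c[2]; d/=np.linalg.norm(d) ; return c,m,m+.036*d
E
cat > plan2.py <<'E'
from pl import *
for phi in (60,90,120,135,150): 
    c,m,l=lip(phi); print(phi,"tilt",np.degrees(np.arccos(c[2])).round(),c.round(2),"lip",(l*1000).round())
qB=np.array([-.29,.42,.08,2.2,4.17,.95,1.15]); qA=np.array([.38,.64,.73,2.07,4.5,1.48,.93])
Q={}
Q["g"]=near(tc,oc,qA); Q["a"]=near(tc-.1*zc,oc,Q["g"]); Q["l"]=near(tc+[0,0,.135],oc,Q["g"])
Q["h"]=near(D+[0,0,.27],od,qB); Q["d"]=near(D+[0,0,.13],od,Q["h"])
for k,q in Q.items(): print(k,None if q is None else (q.round(2),[e.round(2).tolist() for e in fk(q,K,True)[1][2:5:2]]))
q0=read_state()["qpos"]; q1=near([.45,0,.33],down(97.4),q0); print(q0.round(2),q1.round(2))
def show(a,b):
    for T,o in path(a,b,9): print(T[:3,3].round(2),"zt",T[:3,2].round(2),"tilt",np.degrees(np.arccos((T[:3,:3]@ca)[2])).round(),"wrist",o[4].round(2),"elb",o[2][2].round(2))
print("to approach"); show(q1,Q["a"]); print("carry"); show(Q["l"],Q["h"])
np.save("Q.npy",dict(Q,q1=q1),allow_pickle=True)
E
time python3 plan2.py
```

```text
60 tilt 55.0 [ 0.7  -0.44  0.57] lip [ 30. -24. -16.]
90 tilt 82.0 [ 0.75 -0.64  0.14] lip [ 17. -21. -31.]
120 tilt 107.0 [ 0.58 -0.76 -0.29] lip [  4. -11. -38.]
135 tilt 118.0 [ 0.41 -0.78 -0.47] lip [ -1.  -5. -39.]
150 tilt 127.0 [ 0.21 -0.77 -0.6 ] lip [ -3.   1. -39.]
g (array([0.34, 0.61, 0.73, 2.14, 4.45, 1.41, 0.94]), [[0.23, -0.11, 0.63], [0.23, -0.39, 0.26]])
a (array([0.26, 0.68, 1.1 , 2.18, 4.55, 1.72, 0.93]), [[0.27, -0.09, 0.61], [0.14, -0.41, 0.3]])
l (array([-0.07,  0.51,  1.27,  2.09,  4.55,  1.52,  0.63]), [[0.22, -0.0, 0.65], [0.23, -0.39, 0.4]])
h (array([-1.18,  0.37,  1.21,  2.14,  4.55,  1.3 ,  0.61]), [[0.08, 0.14, 0.68], [0.43, 0.03, 0.4]])
d (array([-0.98,  0.75,  1.02,  2.2 ,  4.24,  1.54,  0.87]), [[0.19, 0.24, 0.59], [0.43, 0.03, 0.26]])
[-0.13  0.33  0.08  1.64 -0.03  1.18  1.66] [-0.15 -0.03  0.08  1.67  0.    1.5   1.63]
to approach
[ 0.45 -0.    0.33] zt [-0. -0. -1.] tilt 68.0 wrist [0.45 0.   0.68] elb 0.71
[ 0.41 -0.26  0.32] zt [-0.2  -0.53 -0.82] tilt 62.0 wrist [ 0.48 -0.08  0.61] elb 0.71
[ 0.34 -0.45  0.42] zt [-0.39 -0.85 -0.35] tilt 69.0 w
[... 669 characters left out ...]
zt [ 0.86  0.34 -0.37] tilt 0.0 wrist [ 0.28 -0.35  0.4 ] elb 0.66
[ 0.6  -0.15  0.27] zt [ 0.81  0.45 -0.37] tilt 0.0 wrist [ 0.32 -0.31  0.4 ] elb 0.66
[ 0.62 -0.07  0.27] zt [ 0.75  0.54 -0.37] tilt 0.0 wrist [ 0.36 -0.26  0.4 ] elb 0.66
[0.63 0.01 0.27] zt [ 0.68  0.63 -0.37] tilt 0.0 wrist [ 0.39 -0.21  0.4 ] elb 0.67
[0.62 0.09 0.27] zt [ 0.6   0.7  -0.37] tilt 0.0 wrist [ 0.41 -0.15  0.4 ] elb 0.67
[0.6  0.17 0.27] zt [ 0.52  0.77 -0.37] tilt 0.0 wrist [ 0.43 -0.09  0.4 ] elb 0.67
[0.58 0.25 0.27] zt [ 0.42  0.83 -0.37] tilt 0.0 wrist [ 0.43 -0.03  0.4 ] elb 0.68
[0.54 0.33 0.27] zt [ 0.32  0.87 -0.37] tilt 0.0 wrist [0.43 0.03 0.4 ] elb 0.68
real	0m31.003s
user	0m31.355s
sys	0m0.104s
```

The carry stays upright throughout. Next I'll go to the approach pose and check with the wrist camera.

```bash
cat > c1.py <<'E'
from pl import *
Q=np.load("Q.npy",allow_pickle=True).item()
up=near(tc-.1*zc+[0,0,.1],oc,Q["a"]); print(up.round(2)); assert up is not None
print(min((T[:3,3]-0.0)[2] for T,o in path(Q["q1"],up,40)))
movej(Q["q1"]); movej(up); print(read_state()["clock"])
try: move_l(tc-.1*zc,feed=.15)
except MotionError as e: print(e); movej(Q["a"])
s=read_state(); print(s["clock"],s["position"].round(4),s["qpos"].round(2),s["width"])
im=get_image("wrist"); np.save("w1.npy",im,allow_pickle=True); cv2.imwrite("pics/w_cup.png",im["pixels"])
E
python3 c1.py
```

```text
[0.02 0.72 1.5  2.13 4.55 1.9  0.7 ]
0.27058763102611494
14.4917
15.3083 [ 0.4499 -0.3292  0.1712] [0.17 0.86 1.27 2.18 4.44 1.91 0.89] 0.07963349241648042
```

View pics/w_cup.png

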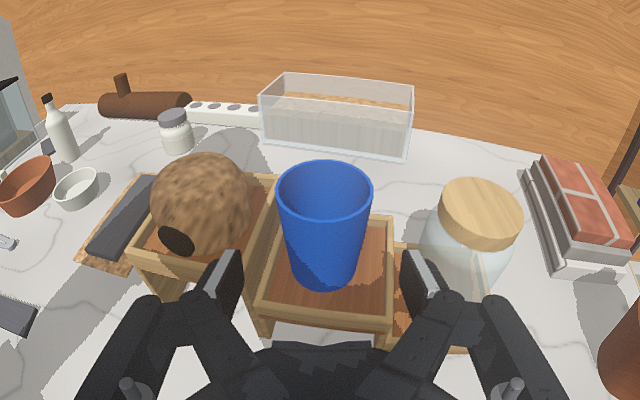

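The cup at (324,225) is centred between the fingertips (u about 240 and 402), with the hide and canister clear on either side. Next: grasp and lift.

```bash
cat > c2.py <<'E'
from pl import *
hit=move_l(tc,feed=.07,max_force=8); s=read_state(); print(hit,s["clock"],s["position"].round(4),s["ft_force"].round(1))
if hit: raise SystemExit
move_gripper(.055); s=read_state(); print(s["clock"],s["width"],s["gripper_force"],s["position"].round(4),s["ft_force"].round(1))
np.save("grasp.npy",dict(q=s["qpos"],p=s["position"],o=s["orientation"],tc=tc),allow_pickle=True)
move_l(tc+[0,0,.02],feed=.05); s=read_state(); print(s["clock"],s["width"],s["ft_force"].round(1),s["qpos"].round(2))
move_l(tc+[0,0,.135],feed=.12); s=read_state(); print(s["clock"],s["width"],s["ft_force"].round(1),s["qpos"].round(2))
i=get_image("wrist"); cv2.imwrite("pics/w_held.png",i["pixels"])
E
python3 c2.py
```

```text
False 16.9333 [ 0.5392 -0.3052  0.1333] [-0.3 -0.2 -0.6]
17.1917 0.06913959935955992 66.16684396838536 [ 0.5393 -0.3054  0.1338] [-1.8 -0.8  4.7]
17.7417 0.06869286624077066 [-0.5  0.1 -1.2] [0.02 0.87 1.19 2.15 4.28 1.75 0.8 ]
18.85 0.06896239546176122 [-0.1  0.  -1.5] [-0.14  0.7   1.43  2.1   4.44  1.71  0.59]
```

View pics/w_held.png

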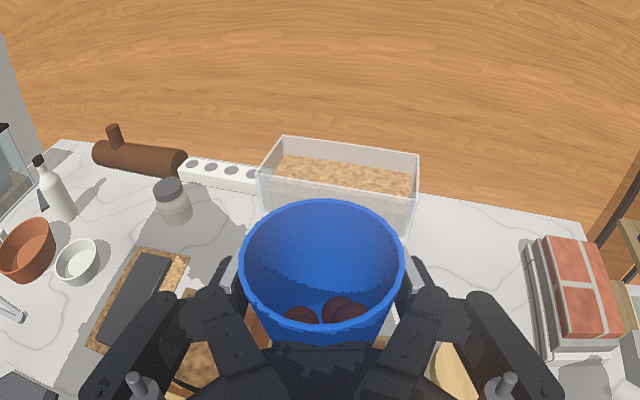

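The cup is held upright with the pellets visible at about (320,312). The 1.5 N load matches the cup plus five pellets. Next: carry and pour.

```bash
cat > c3.py <<'E'
from pl import *
q=read_state()["qpos"]; X=D+[-.005,.015,0]
h=near(X+[0,0,.27],od,q); pp=path(q,h,15)
print(h.round(2),"tilt",max(np.degrees(np.arccos((T[:3,:3]@ca)[2])) for T,o in pp).round(1),"minz",min(T[2,3] for T,o in pp).round(3))
mid=fk((q+h)/2,K)[:3,3]; print(mid.round(2))
assert h[6]-2.62>-2.98
movej(h); move_l(X+[0,0,.115],feed=.12); s=read_state(); print(s["clock"],s["position"].round(3),s["ft_force"].round(1),s["qpos"].round(2))
q=s["qpos"].copy(); j0=q[6]
for phi in (60,80,95,110,125,140,150):
    q[6]=j0-np.radians(phi); movej(q); sleep(.15)
    s=read_state(); print(phi,s["clock"],s["ft_force"].round(2),s["width"].round(4))
i=get_image("scene"); cv2.imwrite("pics/pour.png",cv2.resize(i["pixels"][100:240,300:460],None,fx=3,fy=3))
np.save("j0.npy",[j0])
E
python3 c3.py
```

```text
[-1.32  0.55  1.42  2.15  4.44  1.46  0.57] tilt 0.2 minz 0.267
[0.63 0.02 0.27]
22.6417 [0.534 0.343 0.116] [-0.1 -0.1 -2.5] [-1.05  0.84  1.05  2.21  4.16  1.59  0.86]Traceback (most recent call last):
  File "c3.py", line 11, in <module>
    s=read_state(); print(phi,s["clock"],s["ft_force"].round(2),s["width"].round(4))
                                                                ^^^^^^^^^^^^^^^^
AttributeError: 'float' object has no attribute 'round'
```

```bash
cat > c4.py <<'E'
from pl import *
q=read_state()["qpos"].copy(); j0=q[6]+np.radians(60); np.save("j0.npy",[j0]); print(j0)
for phi in (80,95,110,125,140,150):
    q[6]=j0-np.radians(phi); movej(q); sleep(.15)
    s=read_state(); print(phi,s["clock"],s["ft_force"].round(2),round(s["width"],4))
i=get_image("scene"); cv2.imwrite("pics/pour.png",cv2.resize(i["pixels"][100:240,300:460],None,fx=3,fy=3))
E
python3 c4.py
```

```text
0.857998758827649
80 24.35 [ 0.19  0.87 -2.51] 0.0692
95 24.8583 [ 0.41 -0.89 -1.38] 0.0686
110 25.3667 [-0.67  0.36 -1.96] 0.0691
125 25.875 [-0.64 -0.27 -1.43] 0.0688
140 26.3833 [-0.34 -0.11 -0.55] 0.0692
150 26.825 [-0.23  0.6  -0.71] 0.0689
```

View pics/pour.png

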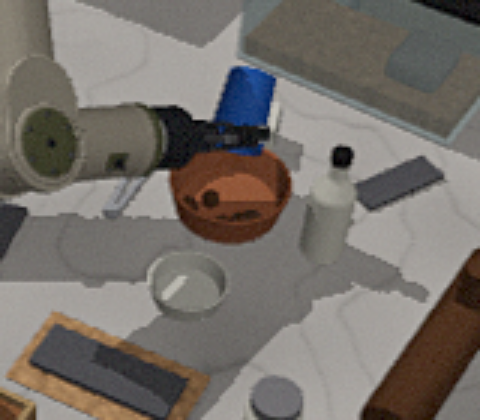

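The cup is tipped over the dish and pellets show inside it at crop (210,200) and (235,215). The load has fallen to the empty cup's weight. I'll shake once, raise the cup upright and check the count.

```bash
cat > c5.py <<'E'
from pl import *
j0=np.load("j0.npy")[0]; q=read_state()["qpos"].copy()
for phi in (142,152): q[6]=j0-np.radians(phi); movej(q)
sleep(.3); q[6]=j0; movej(q)
p=read_state()["position"]; move_l([p[0],p[1],.27],feed=.15)
g=np.load("grasp.npy",allow_pickle=True).item()
l=near(tc+[0,0,.135],oc,read_state()["qpos"]); print(l.round(2)); pp=path(read_state()["qpos"],l,15)
print("minz",min(T[2,3] for T,o in pp).round(3),"tilt",max(np.degrees(np.arccos((T[:3,:3]@ca)[2])) for T,o in pp).round(1))
movej(l); s=read_state(); print(s["clock"],s["ft_force"].round(2),round(s["width"],4),s["position"].round(4))
t=get_image("top"); w=get_image("wrist")
a=cv2.resize(t["pixels"][160:240,180:260],(400,400),interpolation=cv2.INTER_CUBIC); b=w["pixels"][150:350,220:420]
cv2.imwrite("pics/chk.png",np.hstack([a,cv2.resize(b,(400,400))]))
E
python3 c5.py
```

```text
[-0.08  0.52  1.29  2.09  4.54  1.54  0.62]
minz 0.268 tilt 0.1
33.4583 [-0.23  0.42 -0.84] 0.0689 [ 0.54   -0.3038  0.268 ]
```

View pics/chk.png

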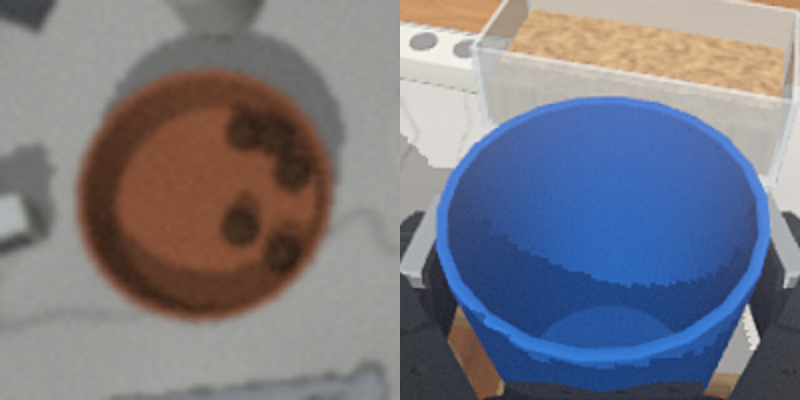

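All five pellets are in the dish and the cup is empty. Now I'll set the cup back.

```bash
cat > c6.py <<'E'
from pl import *
move_l(tc+[0,0,.012],feed=.12)
hit=move_l(tc-[0,0,.004],feed=.02,max_force=3); s=read_state(); print(hit,s["clock"],s["position"].round(4),s["ft_force"].round(2))
move_gripper(.08); s=read_state(); print(s["clock"],s["width"],s["ft_force"].round(2))
move_l(s["position"]-.11*zc,feed=.1); s=read_state(); print(s["clock"],s["position"].round(3),s["ft_force"].round(2))
sleep(.3); w=get_image("wrist"); sc=get_image("scene")
cv2.imwrite("pics/fin.png",np.hstack([w["pixels"][100:350,120:520],sc["pixels"][130:380,200:450]]))
E
python3 c6.py
```

```text
True 35.325 [ 0.5396 -0.3048  0.1337] [0.04 0.01 4.33]
35.6 0.07992019653416157 [ 0.12 -0.12  0.33]
36.85 [ 0.441 -0.33   0.174] [ 0.2   0.38 -0.03]
```

View pics/fin.png

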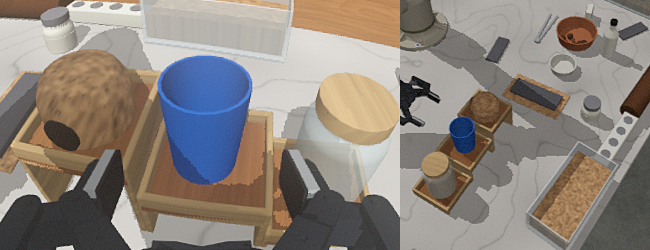

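The cup stands upright in the middle tray at (205,120). The tile is on the mat, the pellets are in the dish, and the gripper is clear of everything, so I'm handing in.

```bash
python3 -c "
from plant import *
print(finish_job())"
```

```text
the job is handed in; nothing more can be done
None
```

I handed the job in at about 37 s of the 67 s limit: the tile is flat and lengthwise on the mat, all five pellets are in the dish, and the empty cup stands upright in the caddy's middle tray; the final pictures show the rest undisturbed, but no verdict came back.

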